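# Hold the bore probe in the bushing under the cabinet's sliding door

## Robot

A 6-joint arm with a two-finger parallel gripper is mounted at the origin on the work surface. World frame = base frame: x ahead of the robot, y to its left, z up, the work surface at z = 0. Lengths are in m, angles in rad, forces in N, time in s.
With the tool pointing down it reaches from about 0.325 to 0.85 m from the base axis. Payload 4.4 kg.
Tool frame: the origin (TCP) lies at the very end of the fingers, on their centre line; the grasp point (between the pads) lies r.tcp_to_grasp behind it (r.tcp_to_grasp is the distance from the TCP to the grasp point, in m); x points along the fingers, y is the direction in which the jaws open and shut, and the axes are right-handed (so a half turn about x gives the same grasp; the last joint's range is limited). The gripper opens to 94 mm and grips with 3 to 60 N. Pads are 16 mm wide; open, the fingers measure 119 mm over their backs; the gripper's body (75 mm by 177 mm) begins 78 mm behind the grasp point.
Start: joints at [1.143, 0.207, 1.542, -0, 1.393, -0.15], TCP at [0.158, 0.553, 0.205] pointing down, gripper open.
Joint ranges: [-2.73, 2.73], [-0.86, 2.22], [0.23, 2.46], [-1.11, 4.25], [0.08, 2.63], [-2.82, 2.82]. Speed limits (rad/s): [2.79, 2.79, 3.14, 3.14, 3.14, 3.14].

## Interface

Orientations are given as a rotation vector (axis times angle).
In Python, from plant import r, fingers, kin, readout, imaging, ticket gives the robot as it stands. Calls block until the motion is done:
- r.move_to(position, orientation): joint-space move of the TCP to a pose.
- r.servo_line(position, rotation=None, vel=0.15, max_force=None): straight line of the TCP; rotation=None keeps the orientation; vel is the mean speed in m/s. With max_force (N) it stops when the force on the tool has changed by that much, and returns True; else False.
- r.set_joints(angles): joint-space move.
- fingers.gripper_open() and fingers.grab(f_grip=None): open the fingers fully, or close them until they stop; f_grip is the grip in N (None keeps the last).
- r.sleep(seconds).
- kin.solve_ik(position, orientation): joint angles nearest the present ones, or None.
- readout.read_state(): the state.
- imaging.capture(name): name is "side" or "top" or "wrist"; returns a dict with "color" (384x512x3 uint8, red, green, blue), "range_z" (384x512 float32, m along the optical axis (not along the pixel's ray), 0 where there is no reading), "camera_matrix" (3x3 intrinsics, pixels), "k1" (the pictures are not rectified: a ray, as slopes to the right and down, at radius r is drawn at 1 + k1 r^2 times it, then the intrinsics apply), "R" (3x3) and "t" (3): a world point X has camera coordinates R X + t. Camera axes: x right, y down, z forward; pixel columns grow to the right and rows downward; lengths in m; the calibration is good to about 2 mm. A picture is of the moment at which its call begins.
A pose or a line that the arm cannot do raises r.IKError and nothing moves.
- ticket.finish_job(): hands the job in, once; it reports no verdict.
Trained networks look in a picture, given as the dict that the camera call returned (one of the last four; its "shot" number tells which), for a name from the list of things; names that differ only in an ending like _2 or _b are one class to them, and where a whole thing is asked for, a point or a joint stands for the part that bears it (a point fixed in the world has none). Each returns a list of dicts, best first, with "score" (0 to 1); they miss things now and then, are a little off and sometimes report something else, mostly with a low value. They report only what shows in the picture. A call takes as long as a camera call. They do not tell look-alikes from the thing itself.
- imaging.look_for(picture, target): "rect" ([left, top, right, bottom] in pixels, round what is visible of it).
- imaging.outline_of(picture, target): "region" (384x512 bool, what is visible of it) and "rect" ([left, top, right, bottom] in pixels, round what is visible of it).
- imaging.tip_of(picture, target): "location" ([column, row] in pixels: a listed point, or the origin of a listed thing).
The state is a dict: "clock": time; "joint_pos": joint angles; "joint_vel": joint speeds; "joint_torque": joint torques, N m; "tool_pos": TCP position; "tcp_rot": TCP orientation; "contact_force": force on the tool from outside, world axes, zero at the start; "torque": the same for the moment, N m; "gripper_width": finger opening in m.
Only numpy, scipy, OpenCV 4.12 (cv2) and the standard library are available. Lean on these libraries where they do the work, as an engineer would, in place of code of your own. Each camera call takes 0.05 s, during which the arm holds its last target.

## Task

Pull the low green cabinet's sliding door fully open along its brass track, then take the probe rod out of its socket block by its thick grip and lower it upright through the bronze bushing inside the cabinet, without touching the bushing or its holder, until the rod's tip stands out below the bushing but clear of the cabinet floor. Finish while still holding the rod there, still, upright and centred in the bore, hanging from the gripper and touching nothing else; leave the door open and the other parts where they are.

Things in the scene. Friction and masses are not known exactly. Their poses are not given: they have to be found in the camera images.
- cabinet: Low green steel bench cabinet, fixed, 200 mm (its x) by 340 mm (its y), brass tracks along both long edges, track tops 111 mm above the table. Origin: centre of its underside. The -y half of its top is an opening 182 x 160 mm, covered by the sliding door; the +y half is a fixed deck over which the door slides. Plywood floor inside, its top 12 mm above the table. The side facing away from the robot is open between 24 and 86 mm height. Its yaw varies.
- door (a joint): Sliding door in the cabinet's top, flat green panel 182 x 164 mm, top 109 mm above the table (raised centre 111 mm). 0 = shut, 0.15 (m) = fully open against its stop; it moves along the cabinet's +y. Friction about 2 N, stays where it is left.
- door_grip (a point): Middle of the door's pull handle: level round steel bar, 12 mm diameter, 100 mm long, lying along the cabinet's x (across the sliding direction), bar axis 145 mm above the table, on two 12 mm posts 80 mm apart (the bar is free between them). Moves with the door.
- bushing: Flanged bronze bushing, axis vertical, fixed in a dark steel bridge holder on the cabinet floor under the door. Origin: on the bore axis, at the cabinet floor (12 mm above the table). Holder 40 x 96 mm, cheeks along its y, 64 mm high; bushing 48 mm outside, flange 56 mm, 34 mm high, from 42 to 76 mm above the origin; through bore 30 mm diameter; open space 42 mm high beneath it.
- bore_mouth (a point): Centre of the bushing's top mouth, on the bore axis, 88 mm above the table; the bushing's underside is 34 mm below it and the cabinet floor 76 mm below it.
- probe: Probe rod, loose, 150 mm long, about 0.1 to 0.25 kg, standing upright in the socket block at the start. Plain steel stem 12 mm diameter for the lower 100 mm (a collar of 18 mm diameter on its top 6 mm), then a dark steel round grip 24 mm diameter from 100 to 150 mm (bright bands on it 0.3 mm proud). Origin: centre of its foot; z along the rod towards the grip.
- probe_tip (a point): Centre of the probe's lower end (the same point as the probe's origin).
- stand: Aluminium socket block, fixed, 70 x 70 x 46 mm, with one blind hole 14 mm wide and 40 mm deep in its middle for the probe (hole floor 6 mm above the table). Origin: centre of its underside. It may stand at any of three places left of the cabinet.
- buffer_pad: Bystander: red rubber buffer pad 60 x 50 x 22 mm, loose. Origin: centre of underside.
- brake_insert: Bystander: grey brake insert on a steel back plate, 75 x 45 x 16 mm, loose. Origin: centre of underside.
- gudgeon_pin: Bystander: hollow polished steel gudgeon pin standing on end, 26 mm diameter, 62 mm high, loose. Origin: centre of underside.
- spare_bushing: Bystander: plain bronze bushing 44 mm diameter, 30 mm high, loose on the table, not the one to be probed. Origin: centre of underside.
- grease_tin: Bystander: closed metal tin 64 mm diameter, 70 mm high, loose. Origin: centre of underside.
- spanner: Bystander: steel spanner 170 mm long lying flat, loose.
- shim_pack: Bystander: steel shim pack 50 x 35 x 14 mm, loose. Origin: centre of underside.
Not all that is in view belongs to the job. There is more than one size of the probe; the job needs the smaller. What is shaped like the stand but turquoise is not meant.

How it is judged:
By the outcome, as a careful person would: the job done as asked, in the order asked, and still so for the second after the job is handed in, while the arm keeps its last pose, push and grip.
It also fails if it takes over 59 s, if anything falls off the work surface, if the arm or the gripper's body presses on something with over 40 N, if the wrist force passes 120 N, or if a joint passes its speed limit or range.

## Working session

There is one attempt and no reset: what is moved stays moved. The work goes in short steps, each a Python script; the robot and the scene stay as the last script left them, time stands still between calls to the robot, and variables do not carry over. Pictures are saved under pics/ and viewed, and the job is handed in when it is done.

```bash
ls; mkdir -p pics
python3 - <<'E'
from plant import r, fingers, kin, readout, imaging, ticket
import cv2,numpy as np
s=readout.read_state();print(s, r.tcp_to_grasp)
for n in("side","top","wrist"):
    p=imaging.capture(n);cv2.imwrite(f"pics/{n}0.png",p["color"][:,:,::-1])
    print(n,p["camera_matrix"].tolist(),p["k1"],p["R"].tolist(),p["t"].tolist())
E
```

```text
pics
{'clock': 0.0, 'joint_pos': array([ 1.14248887e+00,  2.07429665e-01,  1.54291747e+00, -3.20256696e-05,
        1.39347223e+00, -1.50504803e-01]), 'joint_vel': array([-0.00065289, -0.00076411,  0.0005854 ,  0.00127493, -0.00174798,
       -0.00096436]), 'joint_torque': array([-1.86675679e-03, -3.70889568e+01, -2.81409806e+01,  6.97914488e-02,
        3.63231765e-02, -1.68299789e-04]), 'tool_pos': array([0.15738311, 0.55222344, 0.20430261]), 'tcp_rot': array([ 0.21638472,  1.56038044, -0.21976026]), 'contact_force': array([-1.08843808, -0.48118726, -1.00168622]), 'torque': array([-0.01403828, -0.02868316, -0.03551019]), 'gripper_width': 0.09402688633599061} 0.0188
side [[440.245614889311, 0.0, 256.7214180289331], [0.0, 440.245614889311, 194.60067729574885], [0.0, 0.0, 1.0]] -0.11698062865143427 [[-0.8478728488447113, -0.5300912374162972, -0.010719711116082282], [-0.34346122074722396, 0.5645389630465529, -0.7505532286554693], [0.40391338432240637, -0.6326918991237217, -0.6607230423925279]] [0.4719424817431421, 0.2840244037413775, 1.1340673178879497]
top [[348.0954881628163, 0.0, 253.64877841147387], [0.0, 348.0954881628163, 193.48366766128757], [0.0, 0.0, 1.0]] -0.06920024351254264 [[-0.02281761615892885, -0.9995743810663046, 0.018177269012101507], [-0.9820030915331374, 0.01899942441606528, -0.18790675903548168], [0.1874814247123809, -0.0221377186668531, -0.9820186539979996]] [0.011896696688718084, 0.5552377916977627, 1.1464742177242346]
wrist [[272.9189824034053, 0.0, 252.83282234081528], [0.0, 272.9189824034053, 195.98479274372949], [0.0, 0.0, 1.0]] -0.03979662366574687 [[0.2744288256684824, 0.9616065490781321, -0.001290121027162534], [0.9222342816475028, -0.2628120903028412, 0.28357315624855445], [0.27234674478747406, -0.07901044209911938, -0.9589497383298927]] [-0.5747482461649935, -0.028629354648347465, 0.39161839494432876]
```

View pics/top0.png

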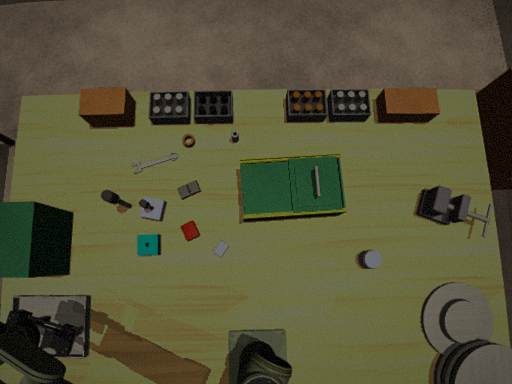

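View pics/side0.png

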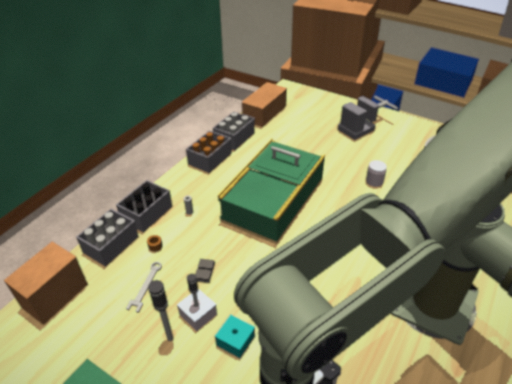

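View pics/wrist0.png

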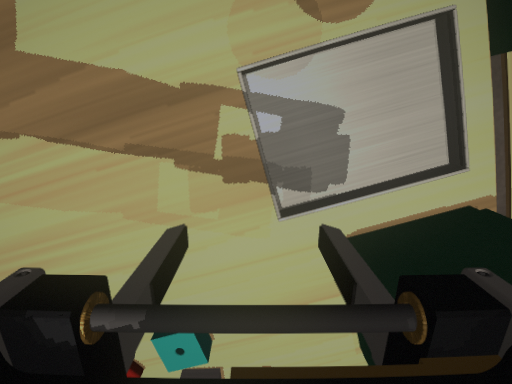

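The top view shows the cabinet near (291,187) with its handle at (317,180). The grey stand with the probe is at (152,208), a taller look-alike rod is at about (116,198), and the turquoise block is at (148,245). Next I'll measure them.

```bash
cat > h.py <<'E'
from plant import r, fingers, kin, readout, imaging, ticket
import cv2,numpy as np
from scipy.spatial.transform import Rotation as Ro
def undist(p,uv):
    uv=np.atleast_2d(np.asarray(uv,float)); K=p["camera_matrix"]
    d=np.array([p["k1"],0,0,0,0.])
    return cv2.undistortPoints(uv.reshape(-1,1,2),K,d).reshape(-1,2)
def unproj(p,uv,z=None):
    uv=np.atleast_2d(np.asarray(uv,float)); s=undist(p,uv)
    if z is None: z=p["range_z"][uv[:,1].round().astype(int),uv[:,0].round().astype(int)]
    c=np.c_[s,np.ones(len(s))]*np.asarray(z).reshape(-1,1)
    return (c-p["t"])@p["R"]
def ray(p,uv,zw):
    s=undist(p,uv); d=np.c_[s,np.ones(len(s))]@p["R"]; o=-p["t"]@p["R"]
    return o+d*((zw-o[2])/d[:,2])[:,None]
def cloud(p):
    v,u=np.nonzero(p["range_z"]>0); uv=np.c_[u,v]
    return uv,unproj(p,uv,p["range_z"][v,u])
def proj(p,X):
    X=np.atleast_2d(X).astype(float)
    return cv2.projectPoints(X,cv2.Rodrigues(p["R"])[0],p["t"],p["camera_matrix"],np.array([p["k1"],0,0,0,0.]))[0].reshape(-1,2)
def down(phi):
    # tool x down, jaw axis y at angle phi in plane
    x=np.array([0,0,-1.]);y=np.array([np.cos(phi),np.sin(phi),0]);z=np.cross(x,y)
    return Ro.from_matrix(np.c_[x,y,z]).as_rotvec()
E
python3 - <<'E'
from h import *
for n in("top","side"):
    p=imaging.capture(n)
    for t,z in(("door_grip",.145),("cabinet",0),("stand",0),("probe",.006),("probe_tip",.006)):
        for q in imaging.tip_of(p,t)[:3]: print(n,t,q["score"],q["location"],ray(p,q["location"],z).round(4))
    for t in("probe","stand","door","cabinet"):
        for q in imaging.outline_of(p,t)[:3]:
            m=q["region"]; v,u=np.nonzero(m&(p["range_z"]>0)); X=unproj(p,np.c_[u,v])
            print(n,t,q["score"],np.round(q["rect"]),len(X),X.min(0).round(3),X.max(0).round(3))
            np.save(f"{n}_{t}_{int(q['rect'][0])}.npy",X)
    if n=="top":
        uv,X=cloud(p)
        big=cv2.resize(p["color"][130:270,90:360],None,fx=2.9,fy=2.9,interpolation=cv2.INTER_CUBIC);cv2.imwrite("pics/top_z.png",big[:,:,::-1])
    else:
        big=cv2.resize(p["color"][250:384,100:280],None,fx=4,fy=4,interpolation=cv2.INTER_CUBIC);cv2.imwrite("pics/side_z.png",big[:,:,::-1])
E
```

```text
top door_grip 0.76 [313.1, 183.0] [[ 0.5683 -0.1893  0.145 ]]
top door_grip 0.42 [233.8, 136.1] [[0.7306 0.063  0.145 ]]
top cabinet 0.74 [186.3, 189.7] [[0.584  0.2413 0.    ]]
top stand 0.85 [154.3, 209.5] [[0.5141 0.3549 0.    ]]
top stand 0.72 [154.1, 244.3] [[0.3907 0.3522 0.    ]]
top stand 0.43 [289.7, 193.4] [[ 0.5632 -0.1311  0.    ]]
top probe 0.71 [289.5, 191.9] [[ 0.5675 -0.1298  0.006 ]]
top probe 0.64 [151.6, 207.7] [[0.5198 0.3631 0.006 ]]
top probe_tip 0.78 [129.5, 208.5] [[0.5184 0.4423 0.006 ]]
top probe 0.67 [102. 190. 130. 208.] 258 [ 0.511  0.426 -0.   ] [0.544 0.516 0.219]
top probe 0.59 [140. 199. 152. 210.] 90 [0.501 0.34  0.045] [0.537 0.369 0.162]
top stand 0.7 [138. 234. 158. 257.] 475 [ 0.353  0.328 -0.006] [0.428 0.406 0.052]
top stand 0.7 [178. 181. 200. 200.] 274 [ 0.549  0.191 -0.006] [0.612 0.272 0.022]
top stand 0.65 [139. 195. 166. 222.] 460 [ 0.472  0.309 -0.005] [0.564 0.406 0.15 ]
top door 0.86 [288. 157. 344. 212.] 2615 [ 0.481 -0.285  0.095] [ 0.668 -0.118  0.155]
top cabinet 0.83 [241. 154. 347. 224.] 6409 [ 0.462 -0.326 -0.003] [0.708 0.045 0
[... 748 characters left out ...]
366 0.159]
side probe 0.61 [148. 280. 171. 342.] 665 [ 0.512  0.328 -0.004] [0.685 0.464 0.217]
side stand 0.74 [214. 316. 254. 359.] 1134 [ 0.353  0.305 -0.003] [0.444 0.403 0.051]
side stand 0.66 [175. 292. 218. 327.] 935 [ 0.471  0.316 -0.002] [0.569 0.396 0.051]
side door 0.79 [250. 144. 320. 185.] 1637 [ 0.483 -0.286  0.103] [ 0.661 -0.115  0.155]
side door 0.44 [188. 269. 199. 308.] 268 [ 0.499  0.268 -0.003] [0.585 0.366 0.159]
side door 0.22 [193. 260. 216. 283.] 349 [ 0.502  0.195 -0.003] [0.614 0.348 0.144]
side cabinet 0.93 [216. 137. 328. 241.] 7067 [ 0.462 -0.433 -0.006] [0.766 0.052 0.155]
side cabinet 0.57 [364. 161. 388. 186.] 442 [ 0.289 -0.418  0.   ] [ 0.35  -0.354  0.077]
```

View pics/top_z.png

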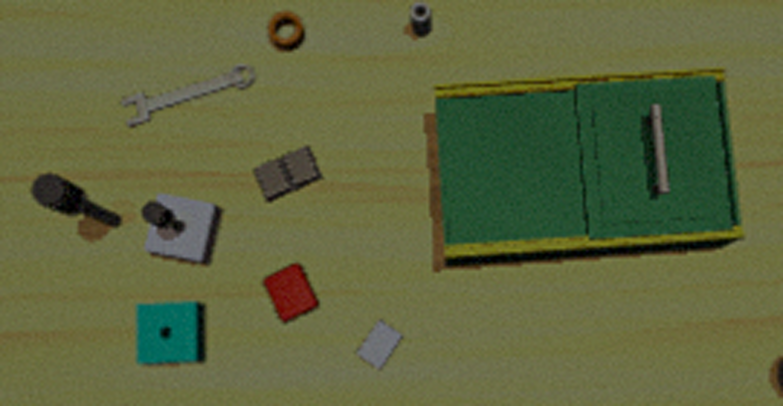

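View pics/side_z.png

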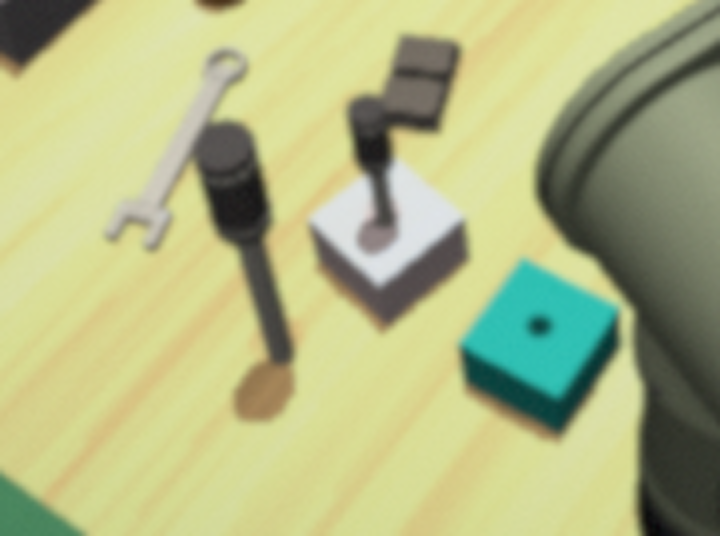

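```bash
cat > fit.py <<'E'
from h import *
def fit(p,C=(0.565,-0.12)):
    uv,X=cloud(p)
    d=(abs(X[:,0]-C[0])<.16)&(abs(X[:,1]-C[1])<.23)
    T=X[d&(X[:,2]>.100)&(X[:,2]<.120)]
    (c,s,a)=cv2.minAreaRect((T[:,:2]*1000).astype(np.float32))
    H=X[d&(X[:,2]>.137)&(X[:,2]<.165)]
    (hc,hs,ha)=cv2.minAreaRect((H[:,:2]*1000).astype(np.float32))
    return T,c,s,a,H,H.mean(0),hc,hs,ha
E
python3 - <<'E'
from fit import *
for n in("top","side"):
    p=imaging.capture(n)
    T,c,s,a,H,hm,hc,hs,ha=fit(p)
    print(n,len(T),c,s,a,"handle",len(H),hm,hc,hs,ha, np.median(T[:,2]))
    for nm,sel in(("sp",[.47,.57,.31,.40,.12,.17]),("big",[.49,.58,.40,.50,.17,.26])):
        uv,X=cloud(p)
        m=(X[:,0]>sel[0])&(X[:,0]<sel[1])&(X[:,1]>sel[2])&(X[:,1]<sel[3])&(X[:,2]>sel[4])&(X[:,2]<sel[5])
        P=X[m];print(nm,len(P),P.mean(0).round(4),P.min(0).round(4),P.max(0).round(4))
    sel=X[(abs(X[:,0]-.517)<.06)&(abs(X[:,1]-.355)<.06)&(X[:,2]>.036)&(X[:,2]<.055)]
    print("stand",cv2.minAreaRect((sel[:,:2]*1000).astype(np.float32)))
E
```

```text
top 3604 (572.0333862304688, -127.9161376953125) (201.96697998046875, 342.0256042480469) 2.6351137161254883 handle 118 [ 0.57362318 -0.20149129  0.14908342] (574.3258666992188, -202.53761291503906) (99.4575424194336, 12.801003456115723) 2.7307050228118896 0.10964440049001575
sp 71 [0.5111 0.3497 0.1491] [0.5012 0.3403 0.1208] [0.5224 0.3627 0.1586]
big 169 [0.5266 0.4401 0.2054] [0.5117 0.4266 0.1704] [0.5442 0.4625 0.2187]
stand ((512.7732543945312, 352.2349853515625), (72.68087005615234, 70.36271667480469), 77.64197540283203)
side 2462 (571.4334716796875, -125.81500244140625) (204.2626953125, 345.70489501953125) 2.3618688583374023 handle 122 [ 0.57382623 -0.19835089  0.14729894] (574.4026489257812, -199.57394409179688) (99.24979400634766, 15.935245513916016) 2.9962289333343506 0.10939527558310275
sp 148 [0.509  0.3571 0.1444] [0.4996 0.3436 0.1203] [0.5244 0.3658 0.1588]
big 346 [0.5236 0.4504 0.2021] [0.5108 0.4297 0.17  ] [0.546  0.4643 0.217 ]
stand ((512.7395629882812, 354.2903137207031), (72.20476531982422, 73.78971862792969), 77.51910400390625)
```

Run:
```python
from h import *
yaw=np.radians(2.6)
print(r.servo_line([0.1574,0.5522,0.29],vel=.25))
hp=np.array([.5743,-.201])
best=None
for s in(0,np.pi):
    o=down(yaw+np.pi/2+s)
    q=kin.solve_ik([*hp,.25],o); print(s,q)
    if q is not None and (best is None or abs(q[5])<abs(best[1][5])): best=(o,q)
r.move_to([*hp,.25],best[0])
s=readout.read_state();print(s["clock"],s["tool_pos"],s["joint_pos"])
p=imaging.capture("wrist");cv2.imwrite("pics/w1.png",p["color"][:,:,::-1])
q=imaging.tip_of(p,"door_grip"); print([(k["score"],k["location"],ray(p,k["location"],.145)) for k in q])
np.save("o.npy",best[0])
```

```text
False
0 [-0.47881482  0.24730063  1.40002726  0.          1.49426477 -2.0949897 ]
3.141592653589793 [-0.47881482  0.24730063  1.40002726  0.          1.49426477  1.04660295]
4.7667 [ 0.57458656 -0.20011421  0.25012578] [-4.77447593e-01  2.47057629e-01  1.40006920e+00  2.78207713e-04
  1.49433289e+00  1.04652851e+00]
[(0.65, [253.8, 198.2], array([[ 0.57104547, -0.20037539,  0.145     ]]))]
```

View pics/w1.png

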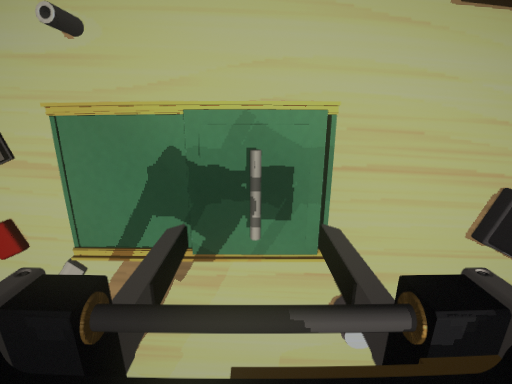

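The handle is centred under the gripper, with the bar at column ~255 and rows 150–240. Now I'll grasp it and slide the door.

Run:
```python
from h import *
yaw=np.radians(2.6); yd=np.array([-np.sin(yaw),np.cos(yaw),0])
hp=np.array([.5743,-.201,.1265])
print(r.servo_line(hp,vel=.2,max_force=15))
fingers.grab(15)
s=readout.read_state();print(s["clock"],s["tool_pos"],s["gripper_width"],s["contact_force"])
print(r.servo_line(hp+yd*.146,vel=.12,max_force=25))
s=readout.read_state();print(s["clock"],s["tool_pos"],s["contact_force"])
print(r.servo_line(hp+yd*.160,vel=.04,max_force=12))
s=readout.read_state();print(s["clock"],s["tool_pos"],s["contact_force"],s["gripper_width"])
```

```text
False
6.8667 [ 0.57429624 -0.20139619  0.12646096] 0.011358542832891892 [-1.45191598 -1.29820468  0.02346343]
False
8.2333 [ 0.56794997 -0.06054171  0.12649783] [  1.84939855 -15.87550567  -5.91805101]
True
8.4667 [ 0.56796507 -0.06088977  0.12634509] [-0.10760756 -1.67946041  1.67136713] 0.01147310216223024
```

Run:
```python
from h import *
yaw=np.radians(2.6); yd=np.array([-np.sin(yaw),np.cos(yaw),0])
hp=np.array([.5743,-.201,.1265])
r.sleep(.2)
s=readout.read_state();print(s["clock"],s["tool_pos"],s["contact_force"])
print(r.servo_line(hp+yd*.158,vel=.03,max_force=22))
s=readout.read_state();print(s["clock"],s["tool_pos"],s["contact_force"],s["gripper_width"])
for n in("top","side"):
    p=imaging.capture(n)
    from fit import fit
    T,c,ss,a,H,hm,hc,hs,ha=fit(p)
    cv2.imwrite(f"pics/{n}2.png",cv2.resize(p["color"][130:240,200:380] if n=="top" else p["color"][120:260,190:340],None,fx=4,fy=4)[:,:,::-1])
```

```text
8.6667 [ 0.56798444 -0.06087791  0.12634522] [-1.58647824  0.50755532  4.96100853]
True
9.0333 [ 0.56797048 -0.06120921  0.12627909] [-0.54093671 -1.06323115  2.23220878] 0.011242701597340247
```

View pics/top2.png

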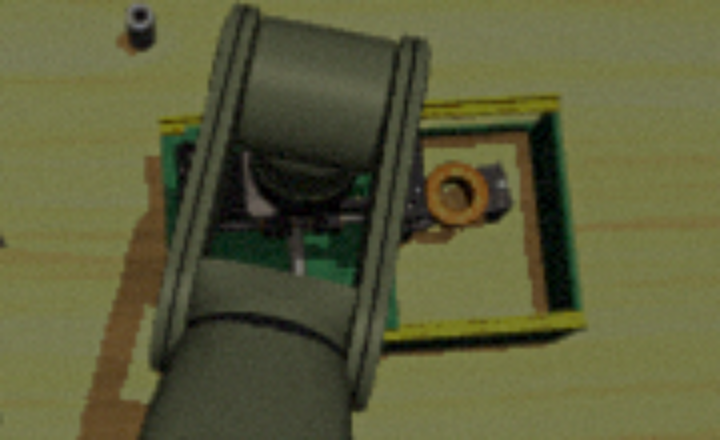

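Run:
```python
from h import *
from fit import fit
fingers.gripper_open()
s=readout.read_state();print(s["clock"],s["tool_pos"],s["contact_force"])
p0=s["tool_pos"].copy()
r.servo_line([p0[0],p0[1],.27],vel=.3)
p=imaging.capture("wrist");cv2.imwrite("pics/w3.png",p["color"][:,:,::-1])
T,c,ss,a,H,hm,hc,hs,ha=fit(p); print(c,ss,a,"handle",hc,hs,ha)
p=imaging.capture("side");cv2.imwrite("pics/s3.png",cv2.resize(p["color"][120:260,190:340],None,fx=4,fy=4)[:,:,::-1])
T,c,ss,a,H,hm,hc,hs,ha=fit(p); print(c,ss,a,"handle",hc,hs,ha)
print(readout.read_state()["clock"])
```

```text
10.4417 [ 0.56803994 -0.0615287   0.1262742 ] [-0.36825296  0.08200082 -0.08096289]
(570.2646484375, -126.66145324707031) (200.5479736328125, 341.09600830078125) 2.506544589996338 handle (567.0936889648438, -59.05350875854492) (99.67414855957031, 11.487998962402344) 2.6666977405548096
(572.5284423828125, -126.97793579101562) (205.39134216308594, 346.9599304199219) 2.5000758171081543 handle (568.0927734375, -56.48512649536133) (99.28058624267578, 15.201501846313477) 3.9694623947143555
11.1667
```

View pics/w3.png

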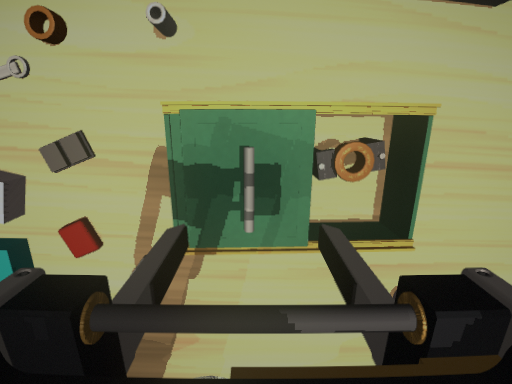

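View pics/s3.png

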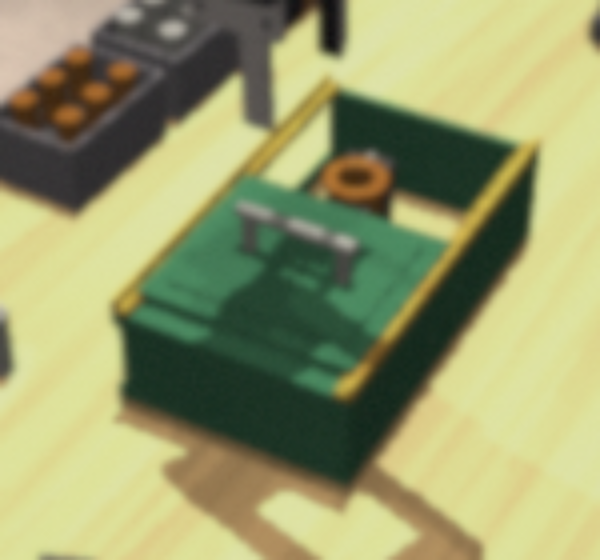

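The door has moved only about 142 mm by the cameras: the handle went from y −0.2015 to about −0.059. I'll regrip at the bar and push more firmly to find out whether that is the stop.

Run:
```python
from h import *
from fit import fit
yaw=np.radians(2.55); yd=np.array([-np.sin(yaw),np.cos(yaw),0])
g=np.array([.568,-.0595,.1265])
print(r.servo_line(g,vel=.3,max_force=15))
fingers.grab(30)
s=readout.read_state();print(s["clock"],s["tool_pos"],s["gripper_width"],s["contact_force"])
for d in(.004,.008,.012):
    k=r.servo_line(g+yd*d,vel=.03,max_force=34)
    s=readout.read_state();print(k,s["clock"],s["tool_pos"],s["contact_force"],s["gripper_width"])
    if k: break
p=imaging.capture("wrist");T,c,ss,a,H,hm,hc,hs,ha=fit(p); print(c,ss,a,"handle",hc,hs,ha)
p=imaging.capture("side");T,c,ss,a,H,hm,hc,hs,ha=fit(p); print(c,ss,a,"handle",hc,hs,ha)
```

```text
False
13.0333 [ 0.56807255 -0.06116747  0.12651604] 0.011227120214527389 [-0.0556983  -4.4905959  -1.33045493]
False 13.3167 [ 0.56806597 -0.06118155  0.12652482] [  0.05011146 -15.23756028  -2.78061231] 0.01121409047420103
False 13.6 [ 0.56805974 -0.06119822  0.12653086] [  0.65330912 -24.88915438  -5.50697249] 0.010646335000154146
False 13.8833 [ 0.56812742 -0.06121165  0.12659697] [  0.71358226 -33.27658383  -7.44745897] 0.010918351463853134
(570.0918579101562, -125.71182250976562) (200.84893798828125, 338.61102294921875) 2.6050140857696533 handle (571.9432983398438, -59.98509979248047) (91.61565399169922, 35.35127258300781) 17.08938980102539
(571.3543090820312, -124.68618774414062) (202.74061584472656, 342.1164855957031) 2.444640636444092 handle (566.8427734375, -54.49351501464844) (97.81629943847656, 35.60409164428711) 21.702207565307617
```

The bar doesn't move at all under 33 N and stops at the same place (y −0.0612) each time, so this is the end stop. The door was probably a few mm open at the start, since a dark gap showed at its −y edge. Next I'll release the handle and locate the bushing.

Run:
```python
from h import *
fingers.gripper_open()
r.servo_line([.568,-.062,.25],vel=.35)
o=np.load("o.npy")
r.servo_line([.60,-.15,.27],vel=.35)
for n in("wrist","top","side"):
    p=imaging.capture(n); cv2.imwrite(f"pics/{n}4.png",p["color"][:,:,::-1]); 
    q=imaging.tip_of(p,"bore_mouth"); print(n,[(k["score"],k["location"],ray(p,k["location"],.088).round(4)) for k in q])
    uv,X=cloud(p)
    m=(abs(X[:,0]-.585)<.08)&(X[:,1]<-.15)&(X[:,1]>-.26)&(X[:,2]>.080)&(X[:,2]<.096)
    F=X[m][:,:2].astype(np.float32)*1000
    c,rad=cv2.minEnclosingCircle(F); print(len(F),c,rad, cv2.fitEllipse(cv2.convexHull(F)))
    np.savez(f"{n}4.npz",**{k:p[k] for k in("color","range_z","camera_matrix","k1","R","t")})
print(readout.read_state()["clock"])
```

```text
wrist [(0.79, [289.4, 181.8], array([[ 0.597 , -0.2048,  0.088 ]]))]
924 (599.5374755859375, -208.7239227294922) 34.2401008605957 ((597.9933471679688, -206.75047302246094), (52.64754104614258, 66.75089263916016), 5.618764877319336)
top [(0.6, [314.9, 177.4], array([[ 0.6001, -0.2079,  0.088 ]])), (0.51, [153.2, 210.0], array([[0.4993, 0.335 , 0.088 ]]))]
56 (612.6920166015625, -216.59423828125) 31.669109344482422 ((613.8851318359375, -217.26817321777344), (21.573654174804688, 62.30005645751953), 166.2279815673828)
side [(0.49, [278.7, 162.9], array([[ 0.5992, -0.2065,  0.088 ]])), (0.35, [290.2, 278.4], array([[0.3383, 0.1899, 0.088 ]]))]
123 (597.4935302734375, -210.8262939453125) 35.88923645019531 ((597.1663208007812, -207.92929077148438), (52.61799240112305, 70.59769439697266), 179.4274444580078)
16.5333
```

View pics/wrist4.png

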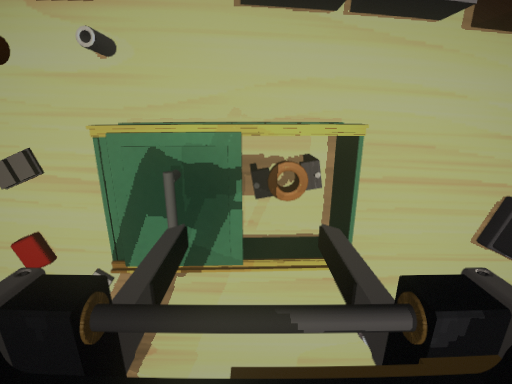

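View pics/top4.png

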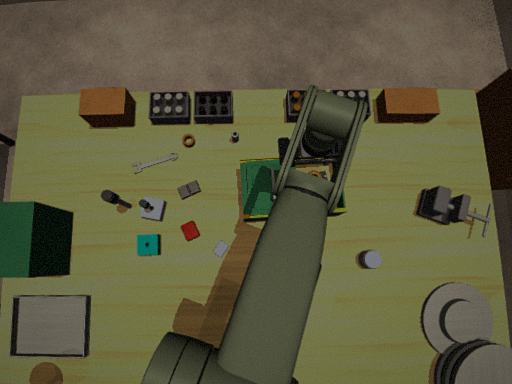

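```bash
cat > ring.py <<'E'
from h import *
def ring(p,guess=(.598,-.207),R=.034,rad=.028,z=.088,name=None):
    # bronze mask near guess; ellipse fit of outer contour in world plane z
    hsv=cv2.cvtColor(p["color"],cv2.COLOR_RGB2HSV)
    v,u=np.mgrid[:384,:512]; W=ray(p,np.c_[u.ravel(),v.ravel()],z)[:,:2].reshape(384,512,2)
    near=np.hypot(W[...,0]-guess[0],W[...,1]-guess[1])<R
    m=(near&(hsv[...,0]<16)&(hsv[...,1]>120)).astype(np.uint8)
    cs,_=cv2.findContours(m,cv2.RETR_CCOMP,cv2.CHAIN_APPROX_NONE)
    c=max(cs,key=len)[:,0,:]
    w=ray(p,c,z)[:,:2]
    out=[]
    for k in cs:
        if len(k)<12: continue
        w=(ray(p,k[:,0,:],z)[:,:2]*1000).astype(np.float32)
        out.append((len(k),[np.round(x,1) for x in cv2.fitEllipse(w)]))
    if name: cv2.imwrite(name,cv2.resize(m*255,None,fx=1,fy=1))
    return m,sorted(out,key=lambda a:-a[0])
E
python3 - <<'E'
from ring import *
for n in("wrist","side"):
    z=np.load(f"{n}4.npz"); p={k:z[k] for k in z.files}; p["k1"]=float(p["k1"])
    m,o=ring(p); print(n,m.sum(),o[:3])
    uv=proj(p,[.5985,-.2075,.088])[0].astype(int); a=40 if n=="wrist" else 25
    im=p["color"][uv[1]-a:uv[1]+a,uv[0]-a:uv[0]+a]; mm=m[uv[1]-a:uv[1]+a,uv[0]-a:uv[0]+a]*255
    cv2.imwrite(f"pics/ring_{n}.png",cv2.resize(np.hstack([im[:,:,::-1],np.dstack([mm]*3)]),None,fx=4,fy=4,interpolation=0))
E
```

```text
wrist 570 [(156, [array([ 598.4, -205.2]), array([42.6, 49.8]), np.float64(86.6)]), (15, [array([ 617.2, -199.1]), array([5.7, 8.9]), np.float64(33.4)])]
side 134 [(38, [array([ 594.4, -201.7]), array([50.3, 53.5]), np.float64(61.0)])]
```

View pics/ring_wrist.png

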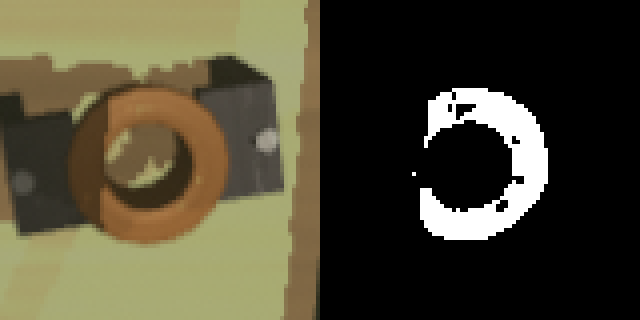

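View pics/ring_side.png

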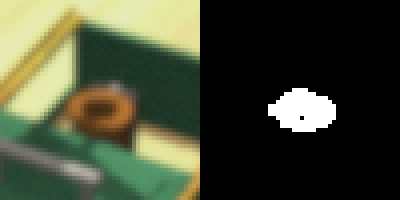

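Run:
```python
from ring import *
z=np.load("wrist4.npz"); p={k:z[k] for k in z.files}; p["k1"]=float(p["k1"])
uv=proj(p,[.5985,-.2075,.088])[0].astype(int)
for c in([148.5,165.5],[68,165],[229,165],[148,86],[148,245]):
    print(ray(p,uv-40+np.array(c)/4-.5,.088).round(4))
z=np.load("side4.npz"); p={k:z[k] for k in z.files}; p["k1"]=float(p["k1"])
uv=proj(p,[.5985,-.2075,.088])[0].astype(int)
for c in([103,104],): print("side",ray(p,uv-25+np.array(c)/4-.5,.088).round(4))
# top-view probe & stand geometry
p=imaging.capture("top")
uv,X=cloud(p)
big=cv2.resize(p["color"][180:235,90:180],None,fx=8,fy=8,interpolation=cv2.INTER_CUBIC);cv2.imwrite("pics/top_p.png",big[:,:,::-1])
p=imaging.capture("side")
big=cv2.resize(p["color"][260:335,140:230],None,fx=8,fy=8,interpolation=cv2.INTER_CUBIC);cv2.imwrite("pics/side_p.png",big[:,:,::-1])
```

```text
[[ 0.5982 -0.2023  0.088 ]]
[[ 0.5974 -0.175   0.088 ]]
[[ 0.5994 -0.2297  0.088 ]]
[[ 0.6252 -0.1999  0.088 ]]
[[ 0.5701 -0.2044  0.088 ]]
side [[ 0.5988 -0.2093  0.088 ]]
```

View pics/top_p.png

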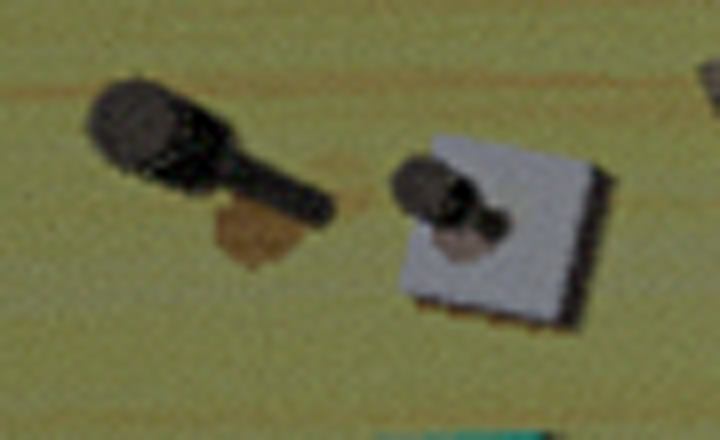

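View pics/side_p.png

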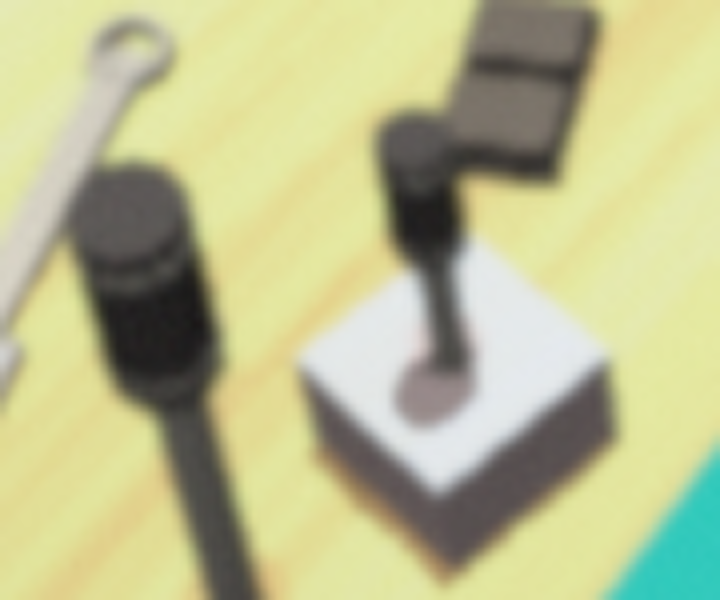

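Run:
```python
from h import *
P={}
p=imaging.capture("top"); print("top probe top",ray(p,[90+425/8-.5,180+183/8-.5],.156).round(4), "stand hole",ray(p,[90+490/8-.5,180+225/8-.5],.046).round(4))
p=imaging.capture("side"); print("side",ray(p,[140+415/8-.5,260+147/8-.5],.156).round(4),ray(p,[140+450/8-.5,260+365/8-.5],.046).round(4))
t=np.array([.513,.353,.28])
best=None
for s in(0,np.pi):
    o=down(np.radians(-9)+s); q=kin.solve_ik(t,o); print(q)
    if q is not None and (best is None or abs(q[5])<abs(best[1][5])): best=(o,q)
np.save("o2.npy",best[0])
r.move_to(t,best[0])
p=imaging.capture("wrist");cv2.imwrite("pics/w5.png",p["color"][:,:,::-1])
for n,z in(("probe",.006),("stand",0)):
    print(n,[(k["score"],k["location"],ray(p,k["location"],z).round(4)) for k in imaging.tip_of(p,n)])
s=readout.read_state();print(s["clock"],s["tool_pos"]); print("proj TCP axis",proj(p,[[.513,.353,.156],[.513,.353,.046]]))
np.savez("w5.npz",**{k:p[k] for k in("color","range_z","camera_matrix","k1","R","t")})
```

```text
top probe top [[0.514  0.3507 0.156 ]] stand hole [[0.514  0.3551 0.046 ]]
side [[0.5103 0.3561 0.156 ]] [[0.512  0.3567 0.046 ]]
[0.46382958 0.26305294 1.31999418 0.         1.55854553 0.62090921]
[ 4.63829579e-01  2.63052942e-01  1.31999418e+00 -4.44089210e-16
  1.55854553e+00 -2.52068344e+00]
probe [(0.75, [253.4, 166.9], array([[0.5145, 0.3527, 0.006 ]]))]
stand [(0.76, [249.7, 164.2], array([[0.5089, 0.3572, 0.    ]])), (0.71, [177.4, 171.9], array([[0.3845, 0.3639, 0.    ]]))]
18.7333 [0.51367239 0.35203406 0.27993896]
proj TCP axis [[252.38984849 190.53722335]
 [252.48020421 171.59817481]]
```

View pics/w5.png

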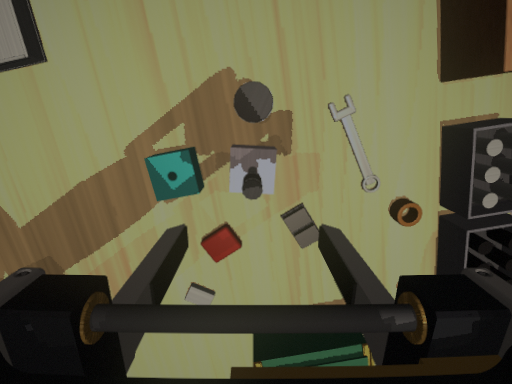

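Run:
```python
from h import *
print(r.servo_line([.5130,.3535,.18],vel=.25,max_force=15))
print(r.servo_line([.5130,.3535,.112],vel=.12,max_force=10))
s=readout.read_state();print(s["clock"],s["tool_pos"],s["contact_force"])
fingers.grab(12)
s=readout.read_state();print(s["clock"],s["tool_pos"],s["gripper_width"],s["contact_force"],s["torque"])
```

```text
False
False
20.0 [0.51387006 0.35396017 0.11315934] [ 0.65923253 -0.63110179 -0.63781925]
21.075 [0.51297704 0.35348675 0.11197333] 0.023729722086495222 [-0.28171576  0.70803993 -0.07292842] [-0.00861109  0.0762824   0.0256177 ]
```

Run:
```python
from h import *
fingers.grab(35)
s=readout.read_state();print(s["clock"],s["gripper_width"],s["contact_force"])
print(r.servo_line([.5130,.3535,.170],vel=.10,max_force=20))
s=readout.read_state();print(s["clock"],s["tool_pos"],s["gripper_width"],s["contact_force"],s["torque"])
print(r.servo_line([.5130,.3535,.31],vel=.3))
r.sleep(.3)
s=readout.read_state();print(s["clock"],s["tool_pos"],s["gripper_width"],s["contact_force"],s["torque"])
for n in("wrist","side","top"):
    p=imaging.capture(n); cv2.imwrite(f"pics/{n}6.png",p["color"][:,:,::-1])
    np.savez(f"{n}6.npz",**{k:p[k] for k in("color","range_z","camera_matrix","k1","R","t")})
    print(n,[(k["score"],k["location"]) for k in imaging.tip_of(p,"probe_tip")], "exp tip",proj(p,[[.513,.3535,.31-.106],[.513,.3535,.31-.006],[.513,.3535,.31+.044]]).round(1).tolist())
```

```text
21.2917 0.02350597967840934 [-0.26022197 -0.12374801  0.53052195]
False
22.025 [0.51253545 0.35327528 0.16949055] 0.02361036876489295 [-0.59136229 -0.96909098 -2.08562471] [-0.06054238  0.12398209  0.01489686]
False
22.9417 [0.51209788 0.35304355 0.30741223] 0.02345289893025022 [-0.37886637 -0.78228641 -1.39965285] [-0.03052618  0.09319799  0.02316495]
wrist [(0.7, [256.2, 194.2]), (0.39, [351.9, 145.5])] exp tip [[254.2, 195.6], [254.4, 234.8], [254.6, 273.0]]
side [(0.84, [169.6, 337.0]), (0.76, [189.8, 264.8])] exp tip [[188.8, 263.3], [183.2, 232.5], [180.2, 215.3]]
top [(0.58, [137.1, 198.6]), (0.58, [129.1, 209.3])] exp tip [[137.0, 200.1], [125.6, 193.9], [119.0, 190.2]]
```

View pics/side6.png

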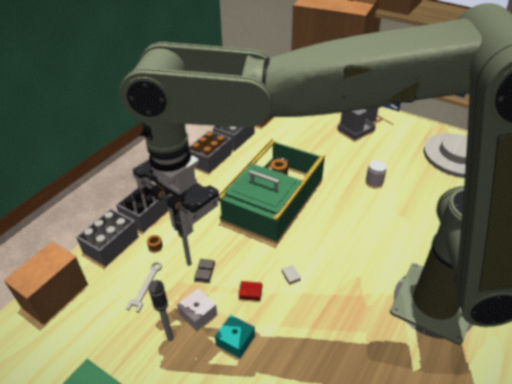

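View pics/wrist6.png

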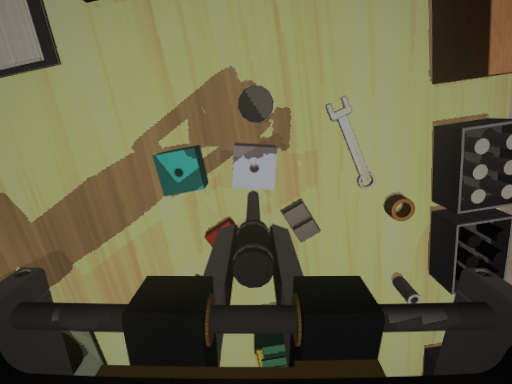

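Run:
```python
from h import *
t=np.array([.5985,-.205,.31])
best=None
for ph in (92.6,-87.4):
    o=down(np.radians(ph)); q=kin.solve_ik(t,o); print(q)
    if q is not None and (best is None or abs(q[5]-.62)<abs(best[1][5]-.62)): best=(o,q)
np.save("o3.npy",best[0])
r.move_to(t,best[0])
r.servo_line([.5985,-.205,.217],vel=.2)
r.sleep(.2)
s=readout.read_state();print(s["clock"],s["tool_pos"],s["gripper_width"],s["contact_force"],s["torque"])
T=s["tool_pos"]
for n in("wrist","side","top"):
    p=imaging.capture(n); cv2.imwrite(f"pics/{n}7.png",p["color"][:,:,::-1])
    np.savez(f"{n}7.npz",**{k:p[k] for k in("color","range_z","camera_matrix","k1","R","t")})
    uv=proj(p,[.5985,-.205,.1])[0].astype(int); a=40
    cv2.imwrite(f"pics/{n}7z.png",cv2.resize(p["color"][uv[1]-a:uv[1]+a,uv[0]-a:uv[0]+a],None,fx=7,fy=7,interpolation=cv2.INTER_CUBIC)[:,:,::-1])
    print(n,uv,"tip",[(k["score"],k["location"],ray(p,k["location"],T[2]-.106).round(4)) for k in imaging.tip_of(p,"probe_tip")],"bore",[(k["score"],k["location"],ray(p,k["location"],.088).round(4)) for k in imaging.tip_of(p,"bore_mouth")])
```

```text
[-0.46667894  0.27383273  1.24676423  0.          1.6209957  -2.08285383]
[-4.66678944e-01  2.73832730e-01  1.24676423e+00 -4.44089210e-16
  1.62099570e+00  1.05873882e+00]
26.0917 [ 0.59979039 -0.20553228  0.21945792] 0.023364808321333762 [ 0.37393378  0.63426347 -1.62172168] [-0.02047407  0.13765393  0.05065456]
wrist [252 192] tip [(0.74, [254.3, 195.1], array([[ 0.5999, -0.2064,  0.1135]])), (0.66, [256.5, 192.4], array([[ 0.6031, -0.2087,  0.1135]]))] bore [(0.91, [252.8, 189.8], array([[ 0.599 , -0.2049,  0.088 ]]))]
side [278 160] tip [(0.69, [168.5, 337.4], array([[0.4764, 0.4887, 0.1135]])), (0.54, [280.4, 159.4], array([[ 0.5876, -0.1962,  0.1135]]))] bore [(0.74, [156.9, 246.8], array([[0.6942, 0.2851, 0.088 ]])), (0.69, [371.3, 182.9], array([[ 0.3002, -0.2683,  0.088 ]])), (0.59, [276.3, 160.5], array([[ 0.6126, -0.2137,  0.088 ]]))]
top [314 177] tip [(0.85, [130.0, 208.7], array([[0.5012, 0.4042, 0.1135]]))] bore [(0.58, [189.7, 228.8], array([[0.4349, 0.2132, 0.088 ]]))]
```

View pics/wrist7z.png

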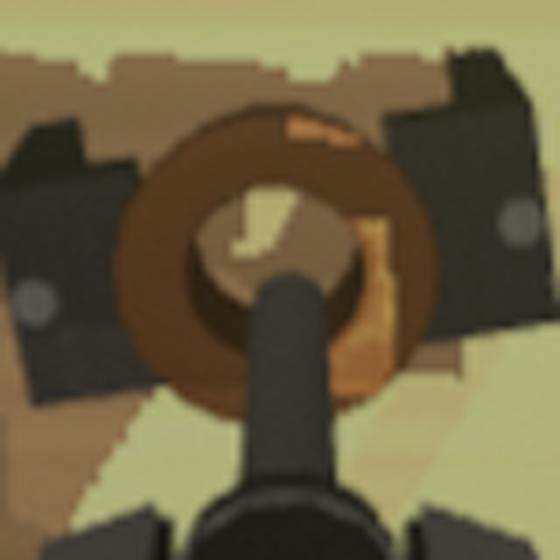

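View pics/side7z.png

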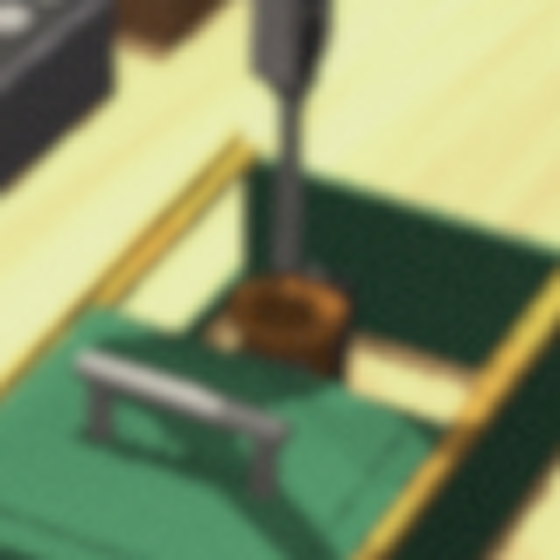

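View pics/top7z.png

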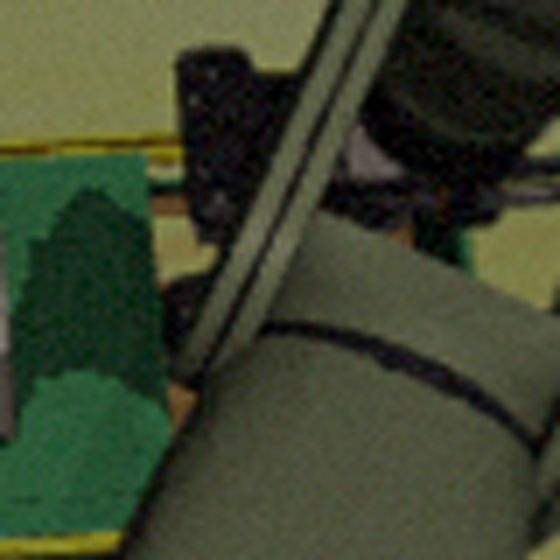

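Run:
```python
from h import *
def L(n):
    z=np.load(n); p={k:z[k] for k in z.files}; p["k1"]=float(p["k1"]); return p
p=L("wrist7.npz")
f=lambda c,o=(212,152): np.array(o)+np.array(c)/7-.5+.07
print("bore",ray(p,f([276.5,262]),.088).round(4), "hole", ray(p,f([276,265]),.088).round(4))
for z in(.109,.111,.1135):print("tip",ray(p,f([291,309]),z).round(4))
# predicted outlines for the commanded pose for comparison
C=np.array([.5985,-.205]); a=np.linspace(0,2*np.pi,60)
def circ(c,rad,z): return proj(p,np.c_[c[0]+rad*np.cos(a),c[1]+rad*np.sin(a),np.full(60,z)])
for c in([.5985,-.205],[.5985,-.2045]):
  for rad,z in((.028,.088),(.006,.111)):
    q=(circ(c,rad,z)-np.array([212,152])+.43)*7; print(c,rad,"L,R,T,B",q[:,0].min(),q[:,0].max(),q[:,1].min(),q[:,1].max())
s=L("side7.npz")
o=np.array([278,160])-40
print("side bore",ray(s,o+np.array([291,310])/7-.43,.088).round(4),"rod at tip",ray(s,o+np.array([286,278])/7-.43,.111).round(4))
for _ in range(4): print(readout.read_state()["tool_pos"])
```

```text
bore [[ 0.5999 -0.2028  0.088 ]] hole [[ 0.5994 -0.2027  0.088 ]]
tip [[ 0.5979 -0.2053  0.109 ]]
tip [[ 0.5985 -0.2052  0.111 ]]
tip [[ 0.5992 -0.2052  0.1135]]
[0.5985, -0.205] 0.028 L,R,T,B 122.77797946587415 455.7955912675949 105.95133328036505 427.53873493520894
[0.5985, -0.205] 0.006 L,R,T,B 251.24040671153853 327.8535205515577 271.73663242096967 345.2904889323572
[0.5985, -0.2045] 0.028 L,R,T,B 119.80488671202943 452.82925279453747 105.81538458638579 427.4161005081158
[0.5985, -0.2045] 0.006 L,R,T,B 248.04945176300012 324.6642445657748 271.5972296809868 345.1543610545799
side bore [[ 0.5954 -0.2027  0.088 ]] rod at tip [[ 0.595  -0.1963  0.111 ]]
[ 0.59846302 -0.20501565  0.21698291]
[ 0.59846302 -0.20501565  0.21698291]
[ 0.59846302 -0.20501565  0.21698291]
[ 0.59846302 -0.20501565  0.21698291]
```

The wrist view shows the tip inside the bore outline but about 2 mm off-centre. The side view disagrees, though its pixels are coarse (~3 mm). I'll turn the wrist 90° and measure from a second viewpoint.

Run:
```python
from h import *
t=np.array([.599,-.204,.203])
r.servo_line(t,vel=.1)
for ph in(92.6+90,92.6-90):
    o=down(np.radians(ph)); q=kin.solve_ik(t,o); print(ph,q)
    if q is not None and abs(q[5])<1.2: o4=o
np.save("o4.npy",o4)
def shot(tag):
    r.sleep(.25)
    p=imaging.capture("wrist")
    s=readout.read_state();print(s["clock"],s["tool_pos"])
    np.savez(f"{tag}.npz",**{k:p[k] for k in("color","range_z","camera_matrix","k1","R","t")})
    uv=proj(p,[.599,-.204,.09])[0].round().astype(int); a=40
    print(uv,"tip",[(k["score"],k["location"],ray(p,k["location"],.097).round(4)) for k in imaging.tip_of(p,"probe_tip")],"bore",[(k["score"],k["location"],ray(p,k["location"],.088).round(4)) for k in imaging.tip_of(p,"bore_mouth")])
    im=cv2.resize(p["color"][uv[1]-a:uv[1]+a,uv[0]-a:uv[0]+a],None,fx=7,fy=7,interpolation=cv2.INTER_CUBIC)[:,:,::-1].copy()
    aa=np.linspace(0,2*np.pi,80)
    for rad,z,col in((.028,.088,(255,0,0)),(.015,.088,(255,0,0)),(.006,.097,(0,255,255))):
        q=(proj(p,np.c_[t[0]+rad*np.cos(aa),t[1]+rad*np.sin(aa),np.full(80,z)])-(uv-a)+.5)*7-.5
        cv2.polylines(im,[q.round().astype(np.int32)],True,col,1)
    cv2.imwrite(f"pics/{tag}.png",im)
shot("a8")
r.move_to(t,o4)
shot("b8")
```

```text
182.6 [-4.64895261e-01  3.29446441e-01  1.39279457e+00 -4.44089210e-16
  1.41935165e+00  2.63131883e+00]
2.5999999999999943 [-4.64895261e-01  3.29446441e-01  1.39279457e+00 -4.44089210e-16
  1.41935165e+00 -5.10273822e-01]
27.1333 [ 0.59926216 -0.2041506   0.20350317]
[253 193] tip [(0.84, [255.1, 194.0], array([[ 0.6002, -0.2057,  0.097 ]]))] bore [(0.79, [250.5, 192.1], array([[ 0.5996, -0.2006,  0.088 ]]))]
28.9333 [ 0.59899119 -0.20399658  0.20301742]
[253 194] tip [(0.56, [255.3, 192.3], array([[ 0.6013, -0.2   ,  0.097 ]]))] bore [(0.59, [249.4, 192.9], array([[ 0.595 , -0.2035,  0.088 ]]))]
```

View pics/a8.png

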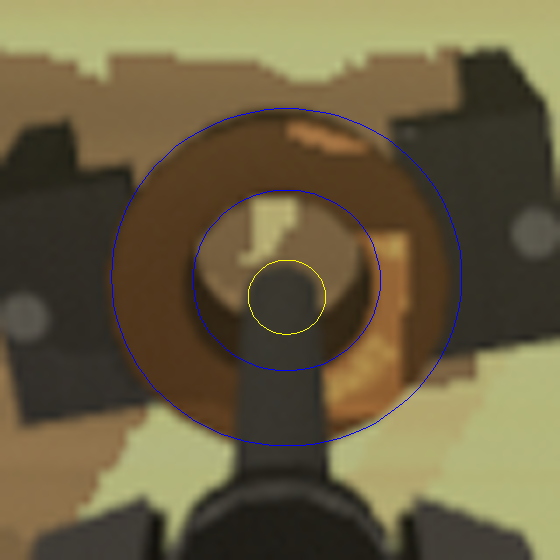

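View pics/b8.png

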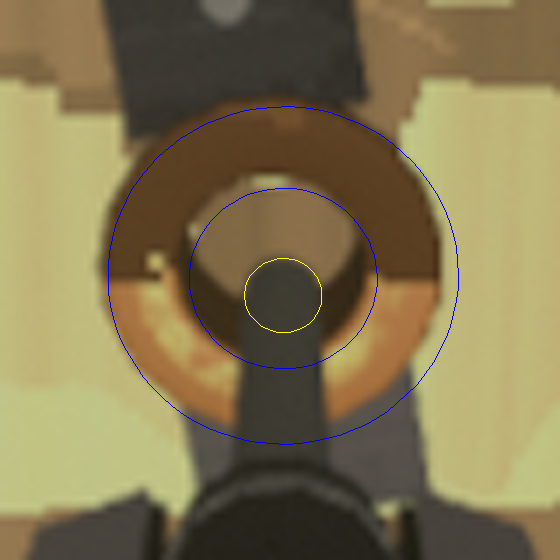

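```bash
cat > rect.py <<'E'
from h import *
def L(n):
    z=np.load(n); p={k:z[k] for k in z.files}; p["k1"]=float(p["k1"]); return p
def rect(p,C,z=.088,h=.036,N=380):
    g=np.linspace(-h,h,N); yy,xx=np.meshgrid(g,g) # rows: +x up ; cols: -y right
    Xw=np.c_[C[0]-xx.ravel(),C[1]-yy.ravel(),np.full(N*N,z)]
    uv=proj(p,Xw).astype(np.float32).reshape(N,N,2)
    im=cv2.remap(p["color"],uv[...,0],uv[...,1],cv2.INTER_CUBIC)[:,:,::-1].copy()
    s=N/(2*h); c=N/2
    for rad in(.015,.028): cv2.circle(im,(int(c),int(c)),int(rad*s),(255,0,0),1)
    cv2.line(im,(int(c),0),(int(c),N),(255,255,0),1);cv2.line(im,(0,int(c)),(N,int(c)),(255,255,0),1)
    return im
E
python3 - <<'E'
from rect import *
C=(.599,-.204)
cv2.imwrite("pics/rect8.png",np.hstack([rect(L("a8.npz"),C),rect(L("b8.npz"),C)]))
E
```

```text
(no output)
```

View pics/rect8.png

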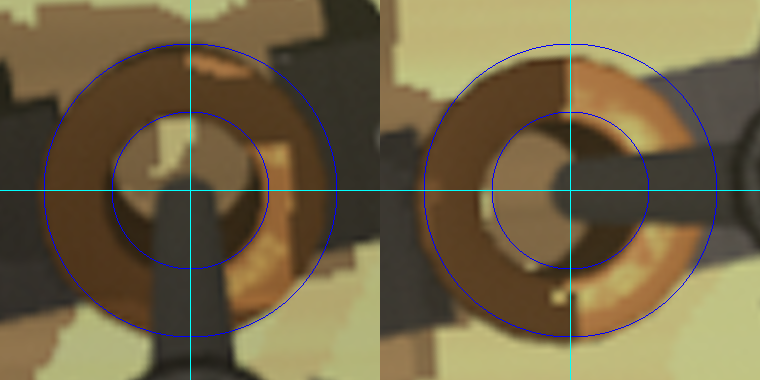

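```bash
cat > shot.py <<'E'
from rect import *
def shot(tag,T,C,tipz):
    r.sleep(.25)
    p=imaging.capture("wrist")
    s=readout.read_state();print(s["clock"],s["tool_pos"],s["contact_force"],s["gripper_width"])
    np.savez(f"{tag}.npz",**{k:p[k] for k in("color","range_z","camera_matrix","k1","R","t")})
    vis(tag,T,C,tipz)
def vis(tag,T,C,tipz):
    p=L(tag+".npz")
    u0,v0=195,150; w,h=115,150; f=5
    im=cv2.resize(p["color"][v0:v0+h,u0:u0+w],None,fx=f,fy=f,interpolation=cv2.INTER_CUBIC)[:,:,::-1].copy()
    aa=np.linspace(0,2*np.pi,80)
    for c,rad,z,col in((C,.028,.088,(255,0,0)),(C,.015,.088,(255,0,0)),(T,.006,tipz,(0,255,255)),(T,.012,tipz+.1,(0,255,0)),(T,.009,tipz+.094,(0,0,255)),(T,.012,tipz+.15,(255,0,255))):
        q=(proj(p,np.c_[c[0]+rad*np.cos(aa),c[1]+rad*np.sin(aa),np.full(80,z)])-np.array([u0,v0])+.5)*f-.5
        cv2.polylines(im,[q.round().astype(np.int32)],True,col,1)
    R=rect(p,C,h=.036,N=300); R=cv2.copyMakeBorder(R,0,max(0,im.shape[0]-300),0,0,cv2.BORDER_CONSTANT)
    out=np.hstack([im,R]); out=out[:600,:800] 
    cv2.imwrite(f"pics/{tag}v.png",out[:600]);
E
python3 - <<'E'
from shot import *
T=(.5971,-.2016)
r.servo_line([*T,.203],vel=.05)
shot("c9",T,(.5972,-.2035),.097)
for n in("side","top"):
    p=imaging.capture(n); np.savez(f"{n}9.npz",**{k:p[k] for k in("color","range_z","camera_matrix","k1","R","t")})
    uv=proj(p,[.5985,-.205,.12])[0].astype(int); a=32
    cv2.imwrite(f"pics/{n}9z.png",cv2.resize(p["color"][uv[1]-a:uv[1]+a,uv[0]-a:uv[0]+a],None,fx=9,fy=9,interpolation=cv2.INTER_CUBIC)[:,:,::-1]); print(uv)
E
```

```text
29.5833 [ 0.59711821 -0.20164004  0.20302029] [-0.03980961 -0.09494459 -1.38071416] 0.02340363412848065
[278 155]
[315 175]
```

View pics/c9v.png

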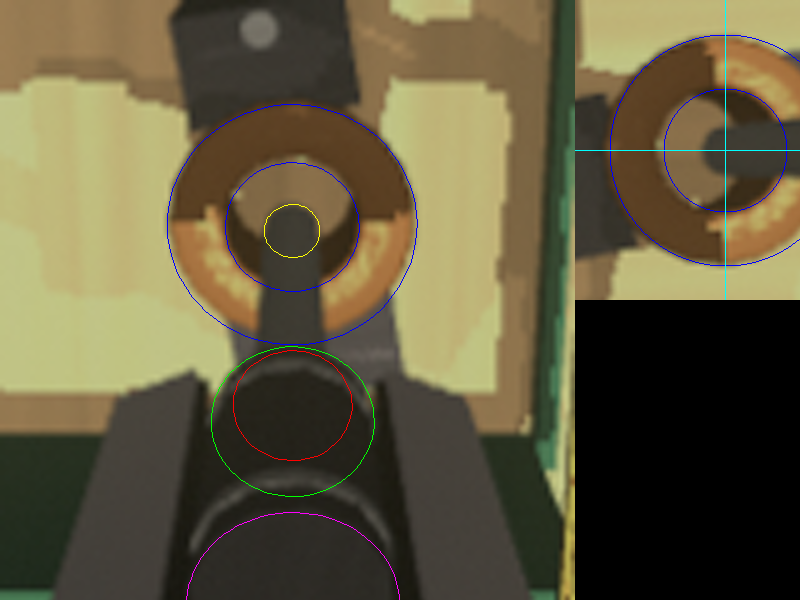

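View pics/side9z.png

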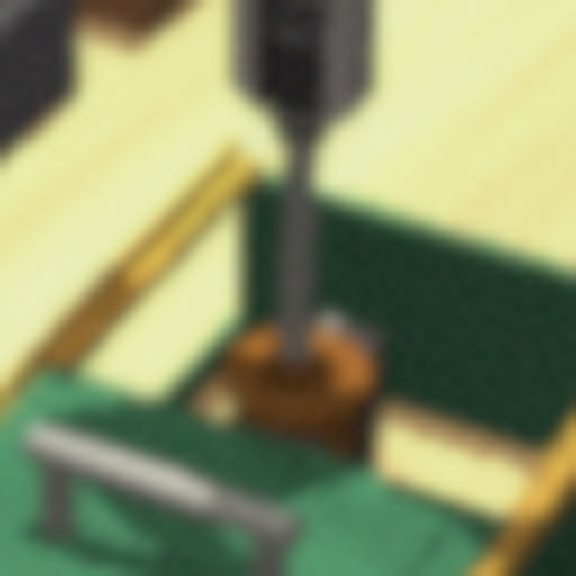

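Run:
```python
from shot import *
p=L("side9.npz"); u0=np.array([278,155])-32; f=9
def P(X): return (proj(p,X)-u0+.5)*f-.5
x,y=.5971,-.2035
print("rod tip..collar",P([[x,y,.097],[x,y,.14],[x,y,.19]]).round(0).tolist())
aa=np.linspace(0,6.283,80)
q=P(np.c_[x+.028*np.cos(aa),y+.028*np.sin(aa),np.full(80,.088)]);print("ring",q.min(0),q.max(0))
im=cv2.resize(p["color"][u0[1]:u0[1]+64,u0[0]:u0[0]+64],None,fx=f,fy=f,interpolation=cv2.INTER_CUBIC)[:,:,::-1].copy()
cv2.polylines(im,[q.astype(np.int32)],True,(255,0,0),1)
for dx in(-.006,.006):
    right=p["R"][0][:2]; a=P([[x+right[0]*dx,y+right[1]*dx,z] for z in(.097,.19)]).astype(int); cv2.line(im,tuple(map(int,a[0])),tuple(map(int,a[1])),(0,255,255),1)
cv2.imwrite("pics/side9o.png",im)
```

```text
rod tip..collar [[300.0, 349.0], [302.0, 253.0], [306.0, 136.0]]
ring [222.63564755 323.2950773 ] [376.01662653 416.38841833]
```

View pics/side9o.png

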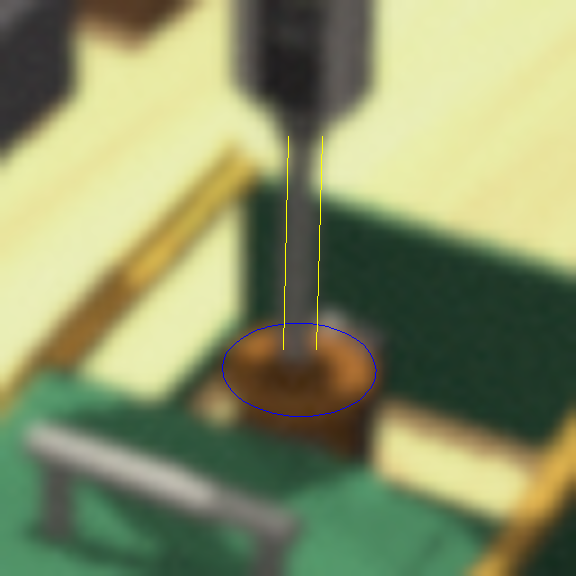

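Run:
```python
from shot import *
p=L("side9.npz")
for v in(176,178,180,182,184): print(v,p["color"][v,268:292].astype(int).tolist() if v in(182,) else p["color"][v,268:292].sum(1).tolist())
x,y=.5971,-.2035
print(proj(p,[[x,y,.088],[x,y,.10],[x,y,.12]]))
for v in range(190,202,2): print(v,(p["color"][v,266:294,0].astype(int)-p["color"][v,266:294,1]).tolist())
```

```text
176 [396, 323, 262, 230, 212, 205, 195, 192, 190, 180, 184, 186, 204, 215, 230, 248, 281, 307, 324, 360, 394, 414, 444, 499]
178 [470, 421, 372, 355, 338, 313, 286, 270, 254, 252, 273, 290, 302, 295, 306, 307, 314, 327, 331, 334, 327, 308, 296, 302]
180 [260, 272, 292, 315, 329, 345, 355, 363, 365, 355, 331, 312, 316, 317, 311, 310, 310, 315, 314, 314, 312, 310, 310, 313]
182 [[49, 86, 62], [53, 90, 66], [62, 101, 75], [71, 114, 85], [80, 120, 91], [84, 113, 90], [90, 102, 89], [95, 96, 90], [102, 100, 96], [101, 102, 94], [90, 104, 89], [84, 122, 93], [80, 137, 98], [82, 146, 104], [82, 148, 105], [80, 144, 102], [79, 143, 100], [78, 141, 98], [77, 139, 99], [76, 138, 97], [76, 137, 96], [77, 137, 97], [77, 139, 99], [76, 138, 98]]
184 [191, 195, 198, 217, 239, 251, 248, 237, 237, 260, 297, 327, 343, 343, 342, 340, 336, 331, 326, 318, 312, 314, 315, 308]
[[278.81027615 163.57354523]
 [278.89012357 160.65132372]
 [279.02460683 155.71115733]]
190 [-65, -63, -58, -52, -44, -39, -35, -28, -15, -10, -12, -29, -49, -62, -65, -68, -68, -67, -67, -68, -67, -64, -63, -65, -64, -66, -65, -61]
192 [-67, -68, -68, -64, -57, -49, -46, -40, -36, -36, -35, -38, -42, -49, -53, -60, -66, -68, -68, -65, -62, -60, -63, -66, -67, -64, -51, -23]
194 [-68, -69, -67, -67, -67, -66, -60, -53, -45, -40, -39, -39, -39, -40, -41, -47, -58, -63, -64, -64, -63, -65, -67, -67, -62, -41, -8, 16]
196 [-67, -69, -68, -68, -68, -67, -66, -63, -56, -47, -42, -40, -40, -40, -40, -40, -42, -47, -54, -63, -65, -67, -66, -53, -21, 8, 20, 22]
198 [-66, -67, -65, -67, -67, -68, -68, -67, -65, -62, -54, -49, -45, -41, -40, -37, -37, -40, -43, -51, -60, -60, -40, -9, 17, 26, 26, 20]
200 [-67, -67, -67, -68, -68, -68, -67, -70, -70, -67, -68, -68, -60, -49, -39, -37, -38, -40, -41, -39, -31, -9, 12, 25, 29, 26, 17, 1]
```

Those were the wrong rows; the ring is at about row 163 and the rod spans rows 145–158.

Run:
```python
from shot import *
p=L("side9.npz"); c=p["color"].astype(int)
print("cols 266..293")
for v in range(147,158,2): print(v,(c[v,266:294,1]-c[v,266:294,0]).tolist())
for v in range(158,170,1): print(v,(c[v,266:294,0]-c[v,266:294,1]).tolist())
```

```text
cols 266..293
147 [-23, -21, -19, -12, -4, 0, 2, 10, 21, 25, 17, 10, 0, -1, 4, 11, 21, 26, 27, 29, 30, 32, 31, 30, 28, 23, 19, 17]
149 [-24, -14, -3, 1, 3, 6, 7, 11, 21, 23, 17, 6, 1, 1, 5, 12, 22, 24, 25, 27, 24, 26, 27, 25, 28, 29, 30, 28]
151 [-7, 1, 2, 4, 3, 6, 7, 11, 19, 23, 15, 5, 1, 1, 5, 13, 21, 24, 26, 25, 24, 25, 26, 26, 24, 26, 25, 26]
153 [2, 4, 4, 4, 4, 5, 9, 12, 21, 23, 16, 4, 0, 1, 4, 14, 21, 25, 24, 24, 24, 23, 26, 25, 24, 26, 26, 26]
155 [4, 5, 4, 4, 4, 6, 8, 13, 20, 24, 15, 4, 0, 1, 5, 13, 22, 25, 24, 24, 24, 27, 24, 25, 23, 26, 25, 24]
157 [5, 4, 3, 5, 6, 10, 12, 14, 23, 20, 13, 3, 0, 0, 3, 5, 8, 10, 15, 20, 22, 22, 23, 24, 26, 26, 25, 23]
158 [-4, -4, -4, -6, -12, -20, -19, -17, -9, -4, 0, 2, 2, 3, 5, 6, 5, 0, -6, -12, -14, -17, -22, -25, -25, -25, -24, -25]
159 [-4, -5, -5, -9, -20, -26, -18, 0, 18, 25, 21, 12, 6, 6, 17, 24, 23, 17, 12, 3, -4, -8, -16, -20, -24, -26, -24, -26]
160 [-5, -5, -8, -17, -22, -16, 8, 31, 44, 47, 36, 21, 9, 11, 29, 44, 45, 39, 33, 21, 9, 1, -7, -18, -22, -25, -23, -25]
161 [-5, -7, -15, -20, -14, 7, 33, 47, 55, 54, 41, 21, 11, 12, 31, 4
[... 314 characters left out ...]
18, -14, 1, 16, 29, 31, 32, 30, 27, 26, 24, 24, 24, 24, 27, 39, 51, 59, 60, 54, 36, 8, -16, -24, -24, -26, -26]
165 [-19, -15, -1, 13, 22, 29, 31, 34, 30, 28, 26, 27, 26, 26, 26, 29, 37, 48, 55, 55, 49, 32, 5, -19, -24, -25, -26, -24]
166 [-17, -2, 11, 21, 25, 26, 28, 32, 31, 31, 28, 28, 28, 28, 29, 30, 35, 41, 45, 45, 37, 23, 1, -12, -18, -21, -25, -26]
167 [-13, 4, 18, 24, 23, 20, 23, 28, 32, 33, 32, 30, 30, 31, 31, 33, 34, 35, 34, 32, 24, 14, 5, 6, 3, -5, -13, -19]
168 [-20, -1, 9, 15, 14, 13, 16, 23, 30, 31, 32, 31, 33, 32, 32, 33, 34, 30, 25, 23, 15, 8, 14, 18, 17, 13, 7, 2]
169 [-33, -19, -8, -4, 2, 5, 9, 16, 20, 27, 28, 29, 29, 30, 31, 29, 29, 26, 23, 19, 9, 9, 14, 19, 23, 23, 22, 17]
```

Both views now agree to within 1–2 mm, against 9 mm of clearance, and the rod looks vertical. I'll apply a small correction and lower it.

Run:
```python
from shot import *
T=(.5965,-.2022)
r.servo_line([*T,.203],vel=.05)
print(r.servo_line([*T,.165],vel=.06,max_force=6))
print(r.servo_line([*T,.139],vel=.06,max_force=6))
shot("d10",T,(.5972,-.2035),.033)
s=readout.read_state();print(s["torque"])
p=imaging.capture("side"); np.savez("side10.npz",**{k:p[k] for k in("color","range_z","camera_matrix","k1","R","t")})
c=p["color"].astype(int)
for v in range(146,160,2): print(v,(c[v,266:294,1]-c[v,266:294,0]).tolist())
uv=np.array([278,155]); a=32
cv2.imwrite("pics/side10z.png",cv2.resize(p["color"][uv[1]-a:uv[1]+a,uv[0]-a:uv[0]+a],None,fx=9,fy=9,interpolation=cv2.INTER_CUBIC)[:,:,::-1])
```

```text
False
False
31.6 [ 0.59678115 -0.20235896  0.13946304] [ 0.63296661 -0.32641093 -0.85371192] 0.023619932484897608
[-0.07456309  0.06256167 -0.03788168]
146 [-23, -24, -24, -20, -14, -8, -4, -4, -3, -3, -1, -1, 1, -1, -2, -3, -5, -5, -4, -2, 6, 19, 24, 22, 19, 13, 6, 4]
148 [-23, -19, -10, -3, 1, 1, -1, -3, -1, -2, -2, -1, 1, -2, -1, -3, -3, -4, -5, -4, 1, 11, 24, 30, 31, 28, 28, 26]
150 [-17, -5, 2, 2, 3, 6, 5, 3, 2, 2, 2, 0, -2, -1, -1, -3, -4, -2, -3, 0, 6, 14, 24, 27, 29, 25, 27, 27]
152 [0, 2, 4, 3, 4, 5, 8, 9, 13, 10, 4, -1, -1, -3, -3, -2, -2, -2, 3, 12, 19, 23, 25, 27, 24, 22, 25, 24]
154 [4, 4, 4, 4, 4, 4, 8, 11, 19, 17, 10, 4, 0, -2, 0, 3, 7, 12, 19, 23, 24, 26, 26, 26, 24, 24, 25, 27]
156 [3, 4, 4, 4, 5, 6, 8, 13, 20, 25, 17, 6, 0, 0, 3, 10, 16, 19, 23, 24, 23, 26, 26, 25, 26, 27, 23, 24]
158 [4, 4, 5, 7, 13, 20, 19, 17, 11, 2, -1, 0, 0, -2, -5, -7, -5, -1, 4, 11, 15, 20, 20, 25, 26, 27, 24, 27]
```

View pics/d10v.png

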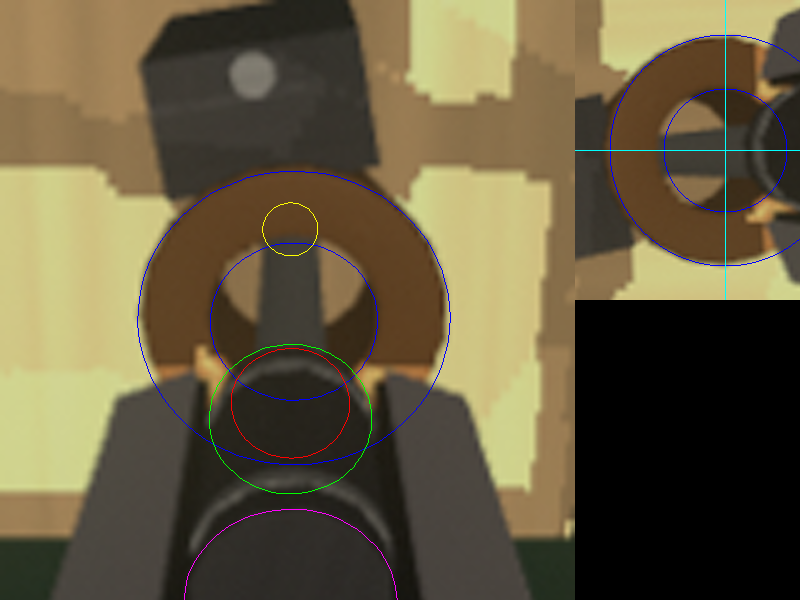

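View pics/side10z.png

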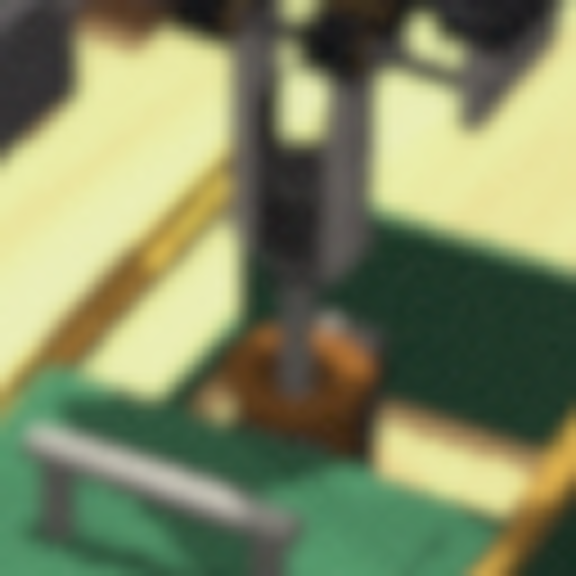

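The rod is in the bore with no contact force, and the cameras show it within about 1 mm of centre. The tip is hidden beneath the bushing. I'll do one last stillness check and then hand in.

Run:
```python
from fit import *
r.sleep(.5)
s=readout.read_state();print(s["clock"],s["tool_pos"],s["contact_force"],s["gripper_width"],abs(s["joint_vel"]).max())
p=imaging.capture("side");T,c,ss,a,H,hm,hc,hs,ha=fit(p,(.565,-.06)); print("door handle depth pts",hc)
print(ticket.finish_job())
```

```text
32.15 [ 0.59648693 -0.2022122   0.13898343] [ 0.3856831   0.22103469 -2.00262701] 0.023730048806625846 0.0006888809263510516
door handle depth pts (591.38525390625, -117.3107681274414)
the job is handed in; nothing more can be done
None
```

The door is open against its stop and the probe rod is hanging upright in the bronze bushing, still held by the gripper. I handed the job in at about 32 s of the 59 s allowed; it reported no verdict.

**Door:** I pulled it by the handle until it hit a hard stop, and it did not move under a 33 N push. By the cameras it moved only about 142 mm, not 150. I think it was already a few millimetres open at the start, but I did not confirm that.

**Probe:** I took the smaller rod from the aluminium stand by its thick grip and lowered it through the bushing. The stem and bore outlines looked centred to within about 1 mm in the wrist camera.

**Last checks:**
- **Force and motion:** the force on the tool was about −2 N vertically, which is roughly the rod's weight, and under 0.5 N sideways. The arm was still.
- **Tip height:** the tip should be about 33 mm above the table, or 21 mm below the bushing and 21 mm above the cabinet floor. That comes from the grasp height; the tip itself was hidden from the cameras.

**Checks that disagreed or failed:**
- **Centring:** the side camera suggests the rod is 1–1.5 mm off-centre in a different direction from the wrist camera. Its pixels are about 3 mm wide here.
- **Tilt:** the wrist pictures leave room for a lean of up to about 0.6°.
- **Door handle:** my final measurement of its position was useless because the gripper was in the measured area. The door had looked unmoved in the side picture just before.

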